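# Shut and lock the polisher's access panel

## Robot

A 6-joint arm with a two-finger parallel gripper is mounted at the origin on the work surface. World frame = base frame: x ahead of the robot, y to its left, z up, the work surface at z = 0. Lengths are in mm, angles in degrees, forces in N, time in s.
With the tool pointing down it reaches from about 325 to 925 mm from the base axis. Payload 3.1 kg.
Tool frame: the origin (TCP) lies at the very end of the fingers, on their centre line; the grasp point (between the pads) lies 19 mm behind it; z points along the fingers, y is the line along which they close (so a half turn about z gives the same grasp; the last joint's range is limited). The gripper opens to 85 mm and grips with 20 to 120 N. Pads are 22 mm wide; open, the fingers measure 114 mm over their backs; the gripper's body (76 mm by 85 mm) begins 54 mm behind the grasp point. The pads swing forward as they close: fully open they stand 13 mm farther back than shut.
Start: joints at [-72.09, 12.427, 92.441, -0, 75.132, -6.429], TCP at [257.608, -569.454, 231.3] pointing down, gripper open.
Joint ranges: [-157.48, 157.48], [-44.54, 120.13], [17.64, 146.25], [-64.5, 244.5], [7.68, 150.69], [-147.95, 147.95]. Speed limits (degrees/s): [159.86, 159.86, 180, 180, 180, 180].

## Interface

Orientations are given as [roll, pitch, yaw] about the fixed x, y, z axes, in that order (R = Rz(yaw) Ry(pitch) Rx(roll)).
In Python, from rig import telemetry, cams, arm gives the robot as it stands.
- The arm moves only by the shell command python3 -m handwheel 'ROWS' [FORCE]. ROWS is JSON, a list of rows, each a list of 7 numbers: the opening in per cent of the stroke, from 0 (shut) to 100 (fully open), then the shift along the tool's x, y, z in units of 300 mm (1.0 is 300 mm), then the turn, a rotation vector about the tool's x, y, z in units of 180 degrees (1.0 is 180 degrees). A call has 1 to 20 rows; each row shifts and turns the commanded pose from where the row before left it, along the tool's axes as they then stand; what a row does not reach is not made up. A row lasts 1/8 s, in which the tool goes at most 62.5 mm and 10.7 degrees, less where a joint would pass 70% of its speed; a pose out of reach is approached as far as the arm can. A call with a number of a shift or a turn outside -1 to 1 is refused whole. A call with a gripper value outside its range is refused whole. The fingers move at their own pace and stop on an object; FORCE is the grip in N (left out, the last holds). Time passes only in rows, so rows that do not move let the fingers close. It gives the time, the measured TCP pose, the force, the opening and the grip force at its end, in the units of the state.
- telemetry.observe(): the state, without advancing time (a new reading comes with each control period).
- cams.grab_frame(name): name is "scene" or "top"; returns (picture, depth): 480x640x3 uint8, red, green, blue; 480x640 float32, mm along the optical axis (not along the pixel's ray), 0 where there is no reading.
- cams.camera_params(name): a dict with "fx", "fy", "cx", "cy" (pixels), "k1" (the pictures are not rectified: a ray, as slopes to the right and down, at radius r is drawn at 1 + k1 r^2 times it, then the intrinsics apply), "origin" and "rotation" of the camera in the world. Camera axes: x right, y down, z forward; pixel columns grow to the right and rows downward; lengths in mm; the calibration is good to about 2 mm. A picture is of the moment at which its call begins. camera_params takes no time and is no camera call.
- arm.sign_off(): hands the job in; it is judged then, once.
Trained networks look in the newest picture that a camera, given by its name, has taken for a name from the list of things; names that differ only in an ending like _2 or _b are one class to them, and where a whole thing is asked for, a point or a joint stands for the part that bears it (a point fixed in the world has none). Each returns a list of dicts, best first, with "confidence" (0 to 1); they miss things now and then, are a little off and sometimes report something else, mostly with a low value. They report only what shows in the picture. A call takes as long as a camera call.
- cams.look_for(target, camera): "position" ([x, y, z] in mm, in the coordinates of the camera as it stood for that picture, good to about 4 mm: the middle of the surface that is visible of it).
The state is a dict: "time_s": time; "q": joint angles; "dq": joint speeds; "joint_torque": joint torques, N m; "ee_pos": TCP position; "tcp_rot": TCP orientation; "ft_force": force on the tool from outside, world axes, zero at the start; "torque": the same for the moment, N m; "opening": opening from 0.0 (shut) to 1.0 (fully open); "gripper_force": force on a finger pad.
Only numpy, scipy, OpenCV 4.12 (cv2) and the standard library are available. Lean on these libraries where they do the work, as an engineer would, in place of code of your own. Each camera call takes 0.05 s, during which the arm holds its last target. There are 200 camera calls.

## Task

The access panel on top of the bench polisher's drive housing stands ajar: press it fully shut with a fingertip. Then set a fingertip in the slot of its quarter-turn fastener and turn it clockwise (seen from above) to its stop, so that the panel is shut and locked. Push with the fingers only, never raise the panel further, leave the dish, jar and hammer where they are, and finish clear of everything.

Things in the scene. Friction and masses are not known exactly. Their poses are not given: they have to be found in the camera images.
- machine: The polisher's grey drive housing, fixed to the bench: 250 (x) by 260 (y) by 110 mm high. Origin: centre of its underside, on the bench; x points from its front (robot side) to its back, z up. At its +y side a polishing wheel 140 mm across (y = 163 to 211 mm, top 148 mm above the bench); behind it a motor (x = 129 to 235 mm, top 107 mm).
- panel (a joint): Hinge angle of the access panel: 0 fully shut (hard stop), growing as its front edge rises; starts at 0.2 to 0.42 rad. A stiff hinge (1.4 N m friction; about 3 N at the front edge shuts it): it stays where left. Hinge line along the machine's y at x = 116, z = 110 mm in its frame. Aluminium plate 236 by 250 by 5 mm, its top 115 mm above the bench when shut.
- panel_front (a point): Point on the panel's top face, in the middle of its width, 17 mm in from its front edge and 217 mm from the hinge line: on a flat strip, 37 mm wide between the edge and the fastener's collar, where the panel can be pressed. Same axes as the machine when the panel is shut (x towards the hinge, z out of the top face).
- cam (a joint): Angle of the quarter-turn fastener: 0 unlocked, growing clockwise seen from above, 1.571 rad fully locked (hard stop). Starts at 0 to 0.3. Turns against 0.08 N m of friction and stays where left. At 0 the slot lies parallel to the hinge; locked it points front to back, in line with two small index bars on the panel.
- slot (a point): Centre of the slot's floor, on the axis of turning; x axis along the slot, z axis up the axis of turning. The fastener, 146 mm in front of the hinge, is a steel disc 86 mm across, its top 17 mm above this point, in a fixed dark collar of equal height, 102 mm across outside. The slot crosses the whole disc: 32 mm wide, 17 mm deep, 80 mm long, straight walls. With the panel shut this point is 119 mm above the bench.
- dish: Bystander: small steel bowl 100 mm across and 45 mm high, loose on the bench at the machine's -y side. Origin: centre of its underside. Leave alone.
- jar: Bystander: amber glass jar 52 mm across and 80 mm high, loose on the bench at the machine's -y side, farther back. Origin: centre of its underside. Leave alone.
- hammer: Bystander: hammer 260 mm long lying on the bench in front of the machine, about parallel to its front. Origin: on its underside, about the middle of its length. Leave alone.

How it is judged:
By the outcome, as a careful person would: the job done as asked, in the order asked, and still so for the second after the job is handed in, with the robot touching nothing.
It also fails if it takes over 38 s, if anything falls off the work surface, if the arm or the gripper's body presses on something with over 40 N, if the wrist force passes 120 N, or if a joint passes its speed limit or range.

## Working session

There is one attempt and no reset: what is moved stays moved. The work goes in short steps, Python scripts to look and compute and a shell command to move; the robot and the scene stay as the last step left them, time stands still between calls to the robot, and variables do not carry over. Pictures are saved under pics/ and viewed, at most 10 in all, crops included, and the job is handed in when it is done.

```bash
mkdir -p pics; cat > h.py <<'E'
import numpy as np, cv2
from rig import telemetry, cams, arm
def grab(n,name=None):
    im,d=cams.grab_frame(n)
    if name: cv2.imwrite(f'pics/{name}.png',im[:,:,::-1])
    return im,d
def toworld(n,p):
    c=cams.camera_params(n); return np.array(c['rotation'])@np.array(p)+np.array(c['origin'])
def cloud(n,d):
    c=cams.camera_params(n); K=np.array([[c['fx'],0,c['cx']],[0,c['fy'],c['cy']],[0,0,1.]])
    v,u=np.mgrid[0:480,0:640]; x=(u-c['cx'])/c['fx']; y=(v-c['cy'])/c['fy']; a,b=x.copy(),y.copy()
    for _ in range(8):
        s=1+c['k1']*(a*a+b*b); a,b=x/s,y/s
    P=np.stack([a*d,b*d,d],-1)@np.array(c['rotation']).T+np.array(c['origin'])
    P[d==0]=np.nan; return P
E
python3 - <<'E'
from h import *
np.set_printoptions(precision=1,suppress=True)
s=telemetry.observe(); print(s)
for n in ['scene','top']:
    im,d=grab(n,n+'0'); np.save(n+'0.npy',cloud(n,d))
    c=cams.camera_params(n); print(n,c['origin'],c['rotation'])
    for t in ['machine','panel_front','slot','dish','jar','hammer']:
        print(t,[(round(r['confidence'],2),toworld(n,r['position'])) for r in cams.look_for(t,n)[:2]])
E
```

```text
{'time_s': 0.0, 'q': array([-72.1,  12.5,  92.5,  -0. ,  75.1,  -6.4]), 'dq': array([ 0. , -0. , -0.1, -0. ,  0. , -0.1]), 'joint_torque': array([ -0. , -39.7, -30.4,  -0. ,   0. ,  -0. ]), 'ee_pos': array([ 257.3, -568.7,  229.9]), 'tcp_rot': array([-179.9,   -0. ,   24.3]), 'ft_force': array([-0.2, -0.4,  0.4]), 'torque': array([ 0., -0., -0.]), 'gripper_force': 0.0, 'opening': 1.001292313223072}Traceback (most recent call last):
  File "<stdin>", line 5, in <module>
  File "h.py", line 14, in cloud
    P=np.stack([a*d,b*d,d],-1)@np.array(c['rotation']).T+np.array(c['origin'])
      ~~~~~~~~~~~~~~~~~~~~~~~~~~~~~~~~~~~~~~~~~~~~~~~~~~^~~~~~~~~~~~~~~~~~~~~~
ValueError: operands could not be broadcast together with shapes (480,640) (3,)
```

```bash
cat > p.py <<'E'
import re
s=open('h.py').read()
s=s.replace("np.array(c['rotation'])","rot(c)").replace("def grab","from scipy.spatial.transform import Rotation\ndef rot(c): return Rotation.from_euler('xyz',c['rotation'],degrees=True).as_matrix()\ndef grab",1)
open('h.py','w').write(s)
E
python3 p.py
python3 - <<'E'
from h import *
np.set_printoptions(precision=1,suppress=True)
for n in ['scene','top']:
    im,d=grab(n,n+'0'); np.save(n+'0.npy',cloud(n,d))
    c=cams.camera_params(n); print(n,c)
    for t in ['machine','panel_front','slot','dish','jar','hammer']:
        print(t,[(round(r['confidence'],2),toworld(n,r['position'])) for r in cams.look_for(t,n)[:2]])
E
```

```text
scene {'fx': 481.69508428664244, 'fy': 481.69508428664244, 'cx': 325.1383596486794, 'cy': 236.5104280953647, 'k1': -0.04651525166480602, 'origin': array([1051.8,  231.9,  667.1]), 'rotation': array([-134.7,    0.6,  122.5])}
machine [(0.94, array([642.5, -10.7, 120.4]))]
panel_front [(0.82, array([583.1, -39.2, 138.2]))]
slot [(0.79, array([534.1, -55. , 160.9]))]
dish [(0.79, array([ 549.6, -310.6,   27.7]))]
jar [(0.94, array([ 681.7, -227. ,   59. ]))]
hammer []
top {'fx': 489.57328844863974, 'fy': 489.57328844863974, 'cx': 317.4036251950531, 'cy': 242.8976320569743, 'k1': -0.019406166898185667, 'origin': array([ 537.9,  -63.4, 1002.7]), 'rotation': array([-177.6,   -1.5,  -90.8])}
machine [(0.95, array([583.6, -36.9, 129.5]))]
panel_front [(0.77, array([565.7, -49. , 142. ]))]
slot [(0.9, array([541.8, -58.7, 162.3]))]
dish [(0.98, array([ 564.8, -302.1,   22.9]))]
jar [(0.81, array([ 668.2, -235.3,   78.1]))]
hammer [(0.7, array([376.3, -98.9,  23.2])), (0.61, array([543.5, -60.3, 160. ]))]
```

View pics/top0.png

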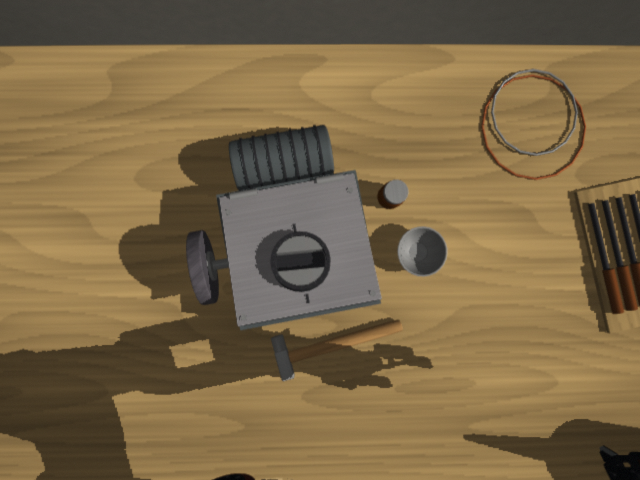

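View pics/scene0.png

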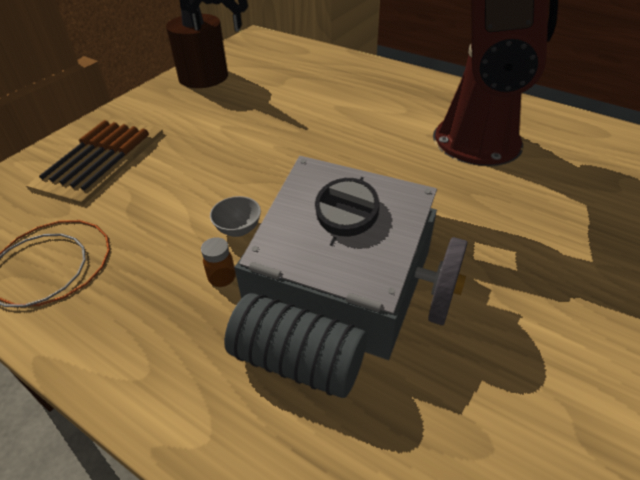

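Top view: panel corners about (219,197), (355,172), (380,301), (239,327); fastener centre (301,261), slot near-horizontal; index bars (295,227) and (307,298); hammer in front at (280-400, 320-378). Now fit the panel plane, axes and slot.

```bash
python3 - <<'E'
from h import *
np.set_printoptions(precision=3,suppress=True)
P=np.load('top0.npy'); im=cv2.imread('pics/top0.png')
m=np.zeros((480,640),np.uint8); cv2.fillPoly(m,[np.array([[225,203],[350,180],[373,294],[243,320]])],1); cv2.circle(m,(301,261),36,0,-1)
Q=P[(m>0)&~np.isnan(P[...,2])]
for _ in range(3):
    c=Q.mean(0); n=np.linalg.svd(Q-c,full_matrices=False)[2][2]; n*=np.sign(n[2]); r=(Q-c)@n; Q=Q[abs(r)<4]
print('n',n,'tilt',np.degrees(np.arccos(n[2])),'c',c,'std',r.std())
# panel pixels -> rectangle in plane
full=np.abs((P-c)@n)<4; full[:160]=0;full[340:]=0;full[:,:205]=0;full[:,395:]=0
k,l,st,_=cv2.connectedComponentsWithStats(full.astype(np.uint8)); L=l==(1+st[1:,4].argmax())
X=P[L]
yax=np.cross(n,[0,0,1.]);yax/=np.linalg.norm(yax)  # horizontal line in the plane
yax*=np.sign(yax[1]); xax=np.cross(yax,n)
print('hinge yaw from plane',np.degrees(np.arctan2(-yax[0],yax[1])))
uv=np.c_[(X-c)@xax,(X-c)@yax].astype(np.float32); R=cv2.minAreaRect(uv); print(R)
B=cv2.boxPoints(R); W=c+B[:,:1]*xax+B[:,1:]*yax; print('corners',W)
# slot floor & disc pixels
h=(P-c)@n
reg=np.zeros((480,640),np.uint8); cv2.circle(reg,(301,261),34,1,-1); reg=(reg>0)
T=P[reg&(h>15)&(h<28)]
print('top ring',np.percentile(h[reg],[5,25,50,75,95]), T.mean(0),len(T))
(cx,r)=cv2.minEnclosingCircle(np.c_[(T-c)@xax,(T-c)@yax].astype(np.float32)); print('circle',c+cx[0]*xax+cx[1]*yax,r)
F=P[reg&(h>1)&(h<10)]; uv2=np.c_[(F-c)@xax,(F-c)@yax]; R2=cv2.minAreaRect(uv2.astype(np.float32)); print('slot',len(F),R2,c+R2[0][0]*xax+R2[0][1]*yax+0*n)
d=np.linalg.svd(uv2-uv2.mean(0),full_matrices=False)[2][0]; dw=d[0]*xax+d[1]*yax; print('slot dir world',dw,np.degrees(np.arctan2(dw[1],dw[0])))
big=cv2.resize(im[160:340,200:400],None,fx=3,fy=3); cv2.imwrite('pics/crop.png',big)
E
```

```text
n [0.218 0.036 0.975] tilt 12.760424653448949 c [571.385 -49.631 140.238] std 1.411098523862639
hinge yaw from plane 9.391167968823016
((1.545074462890625, -2.3407745361328125), (243.50469970703125, 257.7261657714844), 0.33647391200065613)
corners [[ 434.464   55.238  166.955]
 [ 477.974 -198.789  166.621]
 [ 712.044 -158.627  112.838]
 [ 668.534   95.4    113.172]]
top ring [nan nan nan nan nan] [544.536 -55.811 167.797] 1891
circle [541.064 -56.84  147.279] 51.65842819213867
slot 1057 ((-29.499366760253906, -3.373321533203125), (114.49259948730469, 121.40373992919922), 77.79632568359375) [543.551 -57.654 146.753]
slot dir world [-0.046  0.999 -0.027] 92.65982260536133
```

```bash
python3 -m handwheel '[[0,0.110,-0.102,0,0,0,0],[0,0.110,-0.102,0,0,0,0],[0,0.110,-0.102,0,0,0,0],[0,0.110,-0.102,0,0,0,0],[0,0.110,-0.102,0,0,0,0],[0,0.110,-0.102,0,0,0,0],[0,0.110,-0.102,0,0,0,0],[0,0.110,-0.102,0,0,0,0],[0,0.110,-0.102,0,0,0,0],[0,0.110,-0.102,0,0,0,0],[0,0.110,-0.102,0,0,0,0],[0,0.110,-0.102,0,0,0,0],[0,0,0,0,0,0,-0.0587],[0,0,0,0,0,0,-0.0587],[0,0,0,0,0,0,-0.0587],[0,0,0,0,0,0,-0.0587]]' 30; python3 -m handwheel '[[0,0,0,0,0,0,-0.0587],[0,0,0,0,0,0,-0.0587],[0,0,0,0,0,0,-0.0587],[0,0,0,0,0,0,-0.0587],[0,0,0,0,0,0,-0.0587],[0,0,0,0,0,0,-0.0587],[0,0,0,0,0,0,-0.0587],[0,0,0,0,0,0,-0.0587],[0,0,0,0,0,0,-0.0587],[0,0,0,0,0,0,-0.0587],[0,0,0,0,0,0,-0.0587],[0,0,0,0,0,0,0]]'
python3 -c "
from h import *; print(telemetry.observe()); grab('scene','scene1')"
```

```text
time_s: 2.75
ee_pos: [467.1, -71.6, 231.5]
tcp_rot: [180.0, 0.0, 67.0]
ft_force: [0.3, -0.0, -0.0]
opening: 0.001
gripper_force: 0.0
time_s: 4.25
ee_pos: [467.1, -71.7, 231.4]
tcp_rot: [-180.0, 0.0, -177.3]
ft_force: [0.0, -0.6, 0.1]
opening: -0.0
gripper_force: 0.0
{'time_s': 4.25, 'q': array([-1.72443575e+01, -6.70591079e+00,  1.12388040e+02, -1.45985486e-04,
        7.43050274e+01, -1.09949996e+02]), 'dq': array([-0.04762719,  0.02473245, -0.1024842 ,  0.02225193,  0.02277821,
        2.79441087]), 'joint_torque': array([ 1.64215846e-03, -2.52251315e+01, -3.02493525e+01, -8.92308599e-04,
       -8.75499827e-04, -3.04564107e-01]), 'ee_pos': array([467.08247448, -71.68865601, 231.42974072]), 'tcp_rot': array([-1.79995486e+02,  1.20248007e-02, -1.77294321e+02]), 'ft_force': array([ 0.04762274, -0.5681538 ,  0.12999999]), 'torque': array([ 0.02019607, -0.04420971, -0.01756746]), 'gripper_force': 0.0, 'opening': -0.00019452601888298905}
```

View pics/scene1.png

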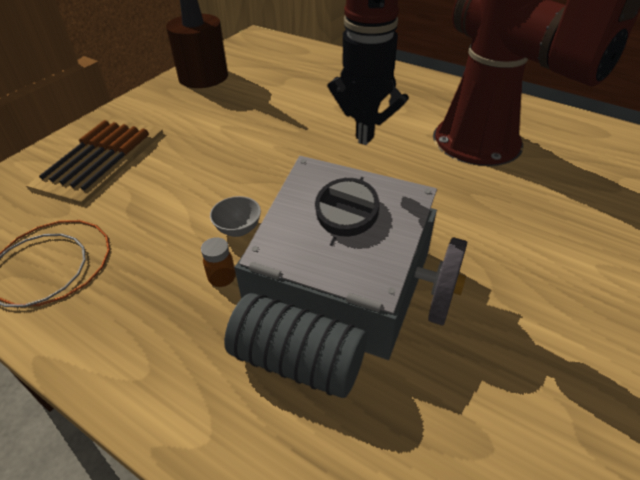

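The picture shows shut fingertips at (365,140), hovering over the panel's front strip, clear of the collar at (347,205). Press down.

```bash
python3 -m handwheel '[[0,0,0,0.1,0,0,0],[0,0,0,0.08,0,0,0],[0,0,0,0.03,0,0,0],[0,0,0,0.03,0,0,0],[0,0,0,0.03,0,0,0],[0,0,0,0.03,0,0,0],[0,0,0,0,0,0,0]]'; python3 -m handwheel '[[0,0,0,0.03,0,0,0],[0,0,0,0.03,0,0,0],[0,0,0,0,0,0,0]]'
```

```text
time_s: 5.18
ee_pos: [467.0, -71.6, 140.7]
tcp_rot: [180.0, -0.0, -177.2]
ft_force: [-0.2, 0.8, 0.3]
opening: 0.001
gripper_force: 0.0
time_s: 5.55
ee_pos: [466.5, -71.4, 122.1]
tcp_rot: [179.9, -0.1, -177.2]
ft_force: [-0.5, -0.4, 0.3]
opening: -0.003
gripper_force: 0.0
```

```bash
python3 -m handwheel '[[0,0,0,0.01,0,0,0],[0,0,0,0.01,0,0,0],[0,0,0,0,0,0,0]]';python3 -m handwheel '[[0,0,0,0.01,0,0,0],[0,0,0,0,0,0,0]]'; python3 -c "
from h import *; grab('scene','scene2')
im,d=grab('top','top2');P=cloud('top',d); 
for u,v in [(335,190),(240,215),(250,300),(350,290),(365,290)]: print(P[v,u])"
```

```text
time_s: 5.92
ee_pos: [467.1, -71.6, 117.0]
tcp_rot: [180.0, 0.0, -177.2]
ft_force: [0.1, 0.2, 0.5]
opening: -0.002
gripper_force: 0.0
time_s: 6.18
ee_pos: [467.4, -71.7, 115.0]
tcp_rot: [-180.0, 0.0, -177.2]
ft_force: [-2.1, 1.3, 5.6]
opening: 0.001
gripper_force: 2.7
[ 671.66616197 -120.72735248  115.35368533]
[627.87759642  52.35877144 115.68080352]
[474.0674882   35.78335451 114.07504984]
[ 489.29435672 -145.05902565  115.18798387]
[ 488.89651307 -172.22768525  115.88036764]
```

View pics/scene2.png

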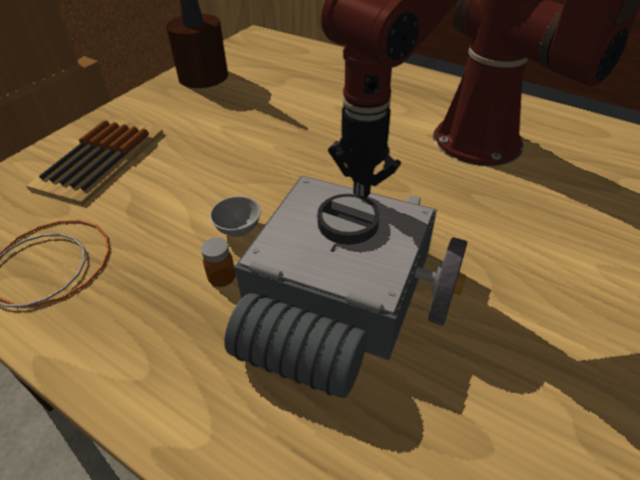

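The panel looks shut (depth ≈115 over all of it); the fingertips rest on the front strip at (362,190). Press firmer, then rise and remeasure the slot.

```bash
python3 -m handwheel '[[0,0,0,0.01,0,0,0],[0,0,0,0.01,0,0,0],[0,0,0,0,0,0,0],[0,0,0,0,0,0,0]]'; python3 -m handwheel '[[0,0,0,-0.04,0,0,0],[0,0,0,-0.1,0,0,0],[47,0.1,0,-0.15,0,0,0],[47,0,0,0,0,0,0],[47,0,0,0,0,0,0]]'; python3 - <<'E'
from h import *
np.set_printoptions(precision=2,suppress=True)
im,d=grab('top','top3');P=cloud('top',d); 
hinge=np.array([683.6,-32.8]); 
m=np.zeros((480,640),np.uint8); cv2.fillPoly(m,[np.array([[225,203],[350,180],[355,215],[232,235]])],1)
Q=P[(m>0)&~np.isnan(P[...,2])]; A=np.c_[Q[:,:2],np.ones(len(Q))]; A2=np.linalg.lstsq(A,Q[:,2],rcond=None)[0]; print('plane slope',A2,np.nanmedian(Q[:,2]))
reg=np.hypot(P[...,0]-540,P[...,1]+57)<70; z=P[...,2]
T=P[reg&(z>129)&(z<142)]; (c,r)=cv2.minEnclosingCircle(T[:,:2].astype(np.float32)); print('ring',c,r,T.mean(0),len(T))
F=P[reg&(np.hypot(P[...,0]-c[0],P[...,1]-c[1])<38)&(z<127)]; print('floor',len(F),F.mean(0),cv2.minAreaRect(F[:,:2].astype(np.float32)))
dd=np.linalg.svd(F[:,:2]-F[:,:2].mean(0),full_matrices=False)[2][0]; print('dir',np.degrees(np.arctan2(dd[1],dd[0]))%180)
print('slot net',[(r['confidence'],toworld('top',r['position'])) for r in cams.look_for('slot','top')[:1]])
cv2.imwrite('pics/crop3.png',cv2.resize(im[170:350,200:400,::-1],None,fx=3,fy=3))
print(telemetry.observe()['ee_pos'])
E
```

```text
time_s: 6.78
ee_pos: [467.5, -71.8, 114.7]
tcp_rot: [180.0, -0.1, -177.1]
ft_force: [-16.0, 4.2, 38.4]
opening: 0.004
gripper_force: 19.1
time_s: 7.4
ee_pos: [437.1, -73.1, 194.8]
tcp_rot: [180.0, 0.0, -177.2]
ft_force: [0.4, 0.8, -0.1]
opening: 0.471
gripper_force: 0.0
plane slope [ -0.     0.   115.43] 115.11044122375824
ring (536.2760009765625, -57.21787643432617) 51.38352584838867 [536.3  -57.2  136.11] 1713
floor 731 [536.43 -57.26 119.14] ((536.5384521484375, -57.24984359741211), (32.03975296020508, 75.72842407226562), 4.623427391052246)
dir 94.57845472624099
slot net [(0.9, array([536.59, -59.71, 136.07]))]
[436.41 -72.83 193.6 ]
```

View pics/crop3.png

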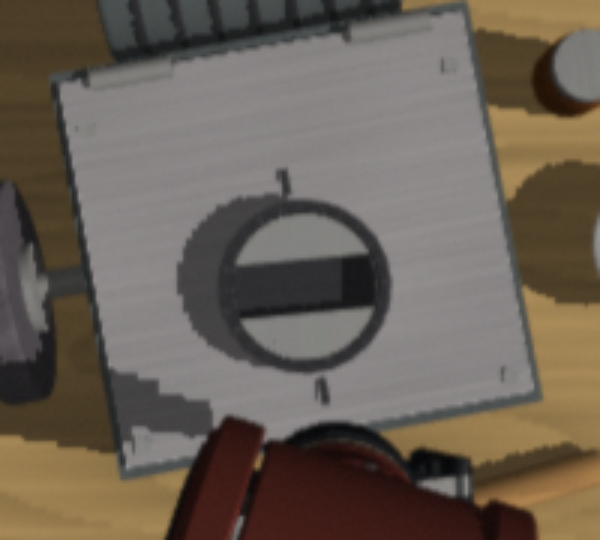

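The panel is shut flat (plane 115 mm, no slope). In the crop the slot is centred near (305,285), the index bars at (283,183) and (321,390). Go over the slot with the fingers part open, their line along it.

```bash
python3 -m handwheel '[[47,-0.11,0.0122,0,0,0,0],[47,-0.11,0.0122,0,0,0,0],[47,-0.1133,0.0122,0,0,0,0],[47,0,0,0.08,0,0,-0.01],[47,0,0,0.07,0,0,0],[47,0,0,0,0,0,0]]';  python3 -m handwheel '[[47,0,0,0.03,0,0,0],[47,0,0,0.03,0,0,0],[47,0,0,0.017,0,0,0],[47,0,0,0,0,0,0]]'
```

```text
time_s: 8.25
ee_pos: [533.9, -56.5, 146.1]
tcp_rot: [179.8, -0.5, -175.4]
ft_force: [-0.6, -0.1, 0.7]
opening: 0.467
gripper_force: 0.0
time_s: 8.75
ee_pos: [536.1, -57.2, 126.9]
tcp_rot: [180.0, -0.0, -175.4]
ft_force: [-0.6, -0.3, -0.8]
opening: 0.472
gripper_force: 0.0
```

```bash
python3 -m handwheel '[[47,0,0,0.013,0,0,0],[47,0,0,0,0,0,0.04],[47,0,0,0,0,0,0.04],[47,0,0,0,0,0,0.04]]';  python3 -m handwheel '[[47,0,0,0,0,0,0.04],[47,0,0,0,0,0,0.04],[47,0,0,0,0,0,0.04],[47,0,0,0,0,0,0.04],[47,0,0,0,0,0,0.04],[47,0,0,0,0,0,0.04],[47,0,0,0,0,0,0.04],[47,0,0,0,0,0,0.04],[47,0,0,0,0,0,0]]'; python3 -c "
from h import *; s=telemetry.observe(); print(s['torque'],s['q'])"; python3 -m handwheel '[[47,0,0,0,0,0,0.03],[47,0,0,0,0,0,0.02],[47,0,0,0,0,0,0]]'; python3 -c "
from h import *; s=telemetry.observe(); print(s['torque'],s['q']); grab('scene','scene4')"
```

```text
time_s: 9.25
ee_pos: [536.3, -57.1, 123.4]
tcp_rot: [180.0, -0.0, 162.8]
ft_force: [0.7, 0.1, -0.1]
opening: 0.474
gripper_force: 1.6
time_s: 10.38
ee_pos: [537.4, -57.9, 123.7]
tcp_rot: [179.9, 0.1, 105.5]
ft_force: [2.4, -2.2, -1.8]
opening: 0.469
gripper_force: 1.4
[-0.28642663 -0.3929147   0.02489932] [-1.35659519e+01  8.98171939e+00  1.08906752e+02 -4.15239666e-02
  6.19566212e+01 -2.90664343e+01]
time_s: 10.75
ee_pos: [537.5, -58.2, 123.7]
tcp_rot: [179.9, 0.1, 96.6]
ft_force: [3.5, -3.1, -2.6]
opening: 0.467
gripper_force: 2.3
[-0.6165375  -0.63359296  0.04744648] [-1.35768531e+01  8.98259277e+00  1.08900745e+02 -7.61151707e-02
  6.19455194e+01 -2.01204809e+01]
```

View pics/scene4.png

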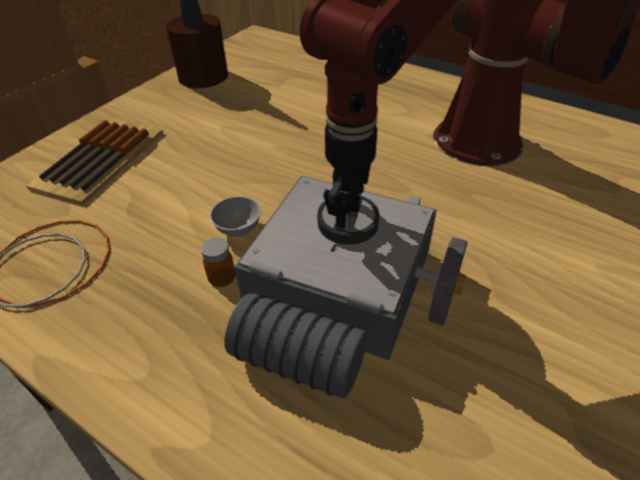

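The fingers are in the slot at (347,215), panel still shut. Turn on until the stop is felt.

```bash
for i in 1; do python3 -m handwheel '[[47,0,0,0,0,0,0.02],[47,0,0,0,0,0,0]]'; python3 -c "
from h import *; s=telemetry.observe(); print(s['torque'],s['joint_torque'][5])"; python3 -m handwheel '[[47,0,0,0,0,0,0.02],[47,0,0,0,0,0,0]]'; python3 -c "
from h import *; s=telemetry.observe(); print(s['torque'],s['joint_torque'][5])"; done
```

```text
time_s: 11.05
ee_pos: [537.5, -58.2, 123.7]
tcp_rot: [179.9, 0.1, 92.9]
ft_force: [4.0, -3.8, -2.6]
opening: 0.471
gripper_force: 2.5
[-0.69852353 -0.59847729  0.04413885] 0.1538717094808817
time_s: 11.3
ee_pos: [537.5, -58.3, 123.7]
tcp_rot: [179.8, 0.1, 89.3]
ft_force: [3.1, -4.6, -2.6]
opening: 0.473
gripper_force: 2.6
[-0.79425035 -0.66062528  0.06207934] 0.15182723756879568
```

```bash
python3 -m handwheel '[[47,0,0,0,0,0,0.015],[47,0,0,0,0,0,0]]'; python3 -c "
from h import *; s=telemetry.observe(); print(s['torque'],s['joint_torque'][5])"; python3 -m handwheel '[[47,0,0,0,0,0,0.015],[47,0,0,0,0,0,0]]'; python3 -c "
from h import *; s=telemetry.observe(); print(s['torque'],s['joint_torque'][5])
im,d=grab('top','top5'); cv2.imwrite('pics/crop5.png',cv2.resize(im[170:350,200:400,::-1],None,fx=3,fy=3))"
```

```text
time_s: 11.55
ee_pos: [537.5, -58.6, 123.7]
tcp_rot: [179.8, 0.2, 86.8]
ft_force: [3.7, -5.6, -2.1]
opening: 0.467
gripper_force: 10.6
[-0.87266041 -0.65747609  0.62006233] 0.6577960588037968
time_s: 11.8
ee_pos: [537.5, -58.7, 123.8]
tcp_rot: [179.8, 0.3, 84.6]
ft_force: [4.0, -4.8, -3.0]
opening: 0.473
gripper_force: 40.0
[-0.78486165 -0.70000778  2.52124873] 2.5615672767162323
```

View pics/crop5.png

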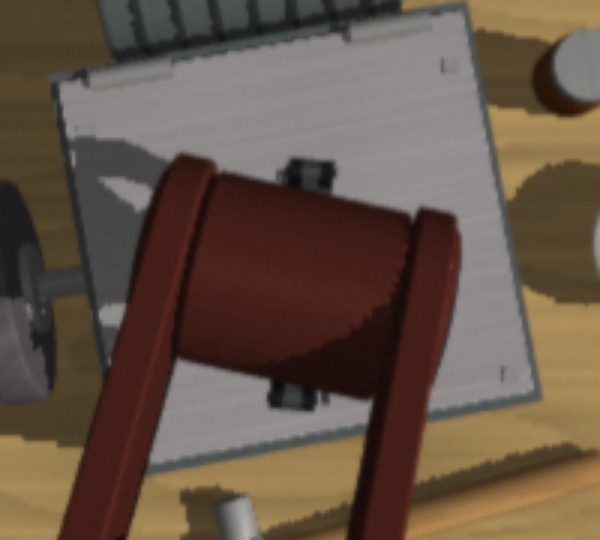

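Torque 2.5 N·m: firm on the stop (the arm hides the disc in this picture). Back off inside the slot's play, lift, move back and check.

```bash
python3 -m handwheel '[[47,0,0,0,0,0,-0.035],[47,0,0,0,0,0,-0.03],[47,0,0,0,0,0,0]]'; python3 -m handwheel '[[47,0,0,-0.04,0,0,0],[47,0,0,-0.06,0,0,0],[47,0,0,-0.15,0,0,0],[47,0,0,-0.15,0,0,0],[47,0,-0.15,0,0,0,0],[47,0,-0.15,0,0,0,0],[47,0,-0.1,0,0,0,0],[47,0,0,0,0,0,0],[47,0,0,0,0,0,0]]'; python3 - <<'E'
from h import *
np.set_printoptions(precision=2,suppress=True)
im,d=grab('top','top6');P=cloud('top',d);z=P[...,2]; c=(536.3,-57.2)
F=P[(np.hypot(P[...,0]-c[0],P[...,1]-c[1])<38)&(z<127)]; print('floor',len(F),F.mean(0),cv2.minAreaRect(F[:,:2].astype(np.float32)))
dd=np.linalg.svd(F[:,:2]-F[:,:2].mean(0),full_matrices=False)[2][0]; print('dir',np.degrees(np.arctan2(dd[1],dd[0]))%180)
cv2.imwrite('pics/crop6.png',cv2.resize(im[170:400,200:480,::-1],None,fx=2.5,fy=2.5))
E
```

```text
time_s: 12.22
ee_pos: [535.7, -56.5, 123.2]
tcp_rot: [-179.9, -0.1, 95.5]
ft_force: [-0.5, 0.2, 0.8]
opening: 0.468
gripper_force: 0.0
time_s: 13.35
ee_pos: [418.2, -69.0, 244.7]
tcp_rot: [179.8, 0.1, 95.5]
ft_force: [1.0, 0.3, -1.0]
opening: 0.472
gripper_force: 0.0
floor 729 [536.44 -57.17 119.18] ((536.3090209960938, -57.239593505859375), (75.4039535522461, 32.018157958984375), 9.73205852508545)
dir 9.864396141877336
```

View pics/crop6.png

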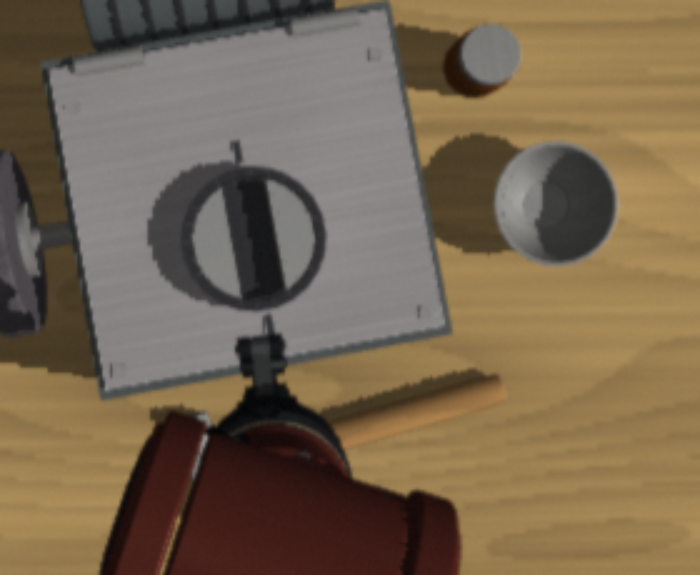

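The slot runs from (240,180) to (268,290), in line with the index bars at (236,150) and (268,325), at 9.8°, which is the locked angle. The panel is shut, the dish, jar and hammer are undisturbed, and the arm is clear at z = 245.

```bash
python3 -c "
from rig import arm; print(arm.sign_off())"
```

```text
the job is handed in; nothing more can be done
None
```

The panel is pressed fully shut and its fastener is turned clockwise to the stop; the slot lines up with the index bars, the arm finished clear after about 13.5 s, and the job is handed in.

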